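# Refit the bayonet bowl of an air-line filter

### The job

Put the air-line filter back together; its head is held upside down in the vice. Stand the bronze filter element over the stud in the head, then lower the bowl over it, turn it gently until you feel its three lugs drop into the slots, push it in against the spring until it bottoms, twist it clockwise (seen from above) by a good 40 degrees, no harder than up to the stop, and let it spring back, so that the lugs lock in their pockets and the bowl stays down by itself. The lugs are brittle: never load the bowl against the head, by pushing or by twisting, with more than 60 N, and leave the pliers, the spanner and the pipe fitting where they are.

Things in the scene. Friction and masses are not known exactly. Their poses are not given: they have to be found in the camera images.
- bowl: plain grey metal bowl, loose, standing on its open rim, dome and brass drain screw on top. Origin: centre of the rim, z up. Outside 50 mm, straight wall to 70 mm height (grip it over 40 mm up), dome 85, screw 96 mm; bore 42, 58 mm deep; 0.13 to 0.2 kg. Three lugs, 8 mm wide, 6 to 11 mm above the rim, reach radius 30.5 mm at 0, 120, 240 degrees from its x; below them the wall is a plain pilot with chamfered rim
- element: brown sintered bronze filter element, loose, standing on end: tube 28 mm in diameter (29 at the ends), 60 mm high, bore 14 mm, 0.09 kg, the same either way up. Origin: centre of its underside, z along its axis
- filter_head: grey cast filter head, clamped fixed and upside down in a small vice, its round mouth facing up about 95 mm above the bench; keep fingers above the mouth. Origin: centre of the mouth in the plane of its rim, z up; 80 mm outside, bore 53 mm. Under the bowl's rim a sprung seal carrier waits 9 mm below the mouth: 4.5 N to start it, 9.5 N at its solid bottom 19 mm below the mouth
- stud_tip (a point): top of the steel stud in the middle of the head, 12 mm above the mouth: 10 mm thick, tapered to 5 mm over its last 6 mm. The element slips over it down to a seat 22.5 mm below the mouth; frame as filter_head
- slot_mark (a point): point on the mouth's rim, 29.5 mm from the axis along the head's x. The steel bayonet ring in the mouth has 3 slots, 11 mm wide, open upward, 120 degrees apart, but was screwed home wherever it stopped: one slot lies up to 23 degrees either side of this point (look or feel). Off the slots the lugs rest on the ring, bowl rim 6 mm below the mouth; within 3 degrees of a slot they drop in
- lip (a point): point on the head's axis 17 mm below the mouth: with the bowl's rim at or below it the lugs pass under the ring's lip, turning clockwise from above (the other way is blocked). Pockets are centred 42 degrees past the slots, a solid stop 5 degrees further. Let go there, the spring lifts the rim to 14 mm below the mouth; turned less, it locks nowhere. 1 N m on the stop loads the lugs by 35 N
- pipe_nipple: brass hex pipe reducer, 30 x 34 x 38 mm, standing on the bench left of and behind the vice; a bystander. Origin under its centre.
- pliers: red-handled pliers lying flat, 52 x 165 x 12 mm, right of and behind the vice; a bystander. Origin under their centre.
- adjustable_spanner: steel adjustable spanner lying flat, 49 x 220 x 13 mm, at the left; a bystander. Origin under its centre.
Mind the look-alikes: they are no part of the job. Several things look just like the bowl: the one meant starts nearest to the robot's base. Leave any green look-alike of the element alone.

How it is judged:
By the outcome, as a careful person would: the job done as asked, in the order asked, and still so for the second after the job is handed in, with the robot touching nothing.
It also fails if it takes over 70 s, if anything falls off the work surface, if the arm or the gripper's body presses on something with over 40 N, if the wrist force passes 120 N, or if a joint passes its speed limit or range.

### The arm

A 7-joint arm with a two-finger parallel gripper is mounted at the origin on a cart in front of the work surface, level with it; the furniture and walls round the work are solid. World frame = base frame: x ahead of the robot, y to its left, z up, the work surface at z = 0. Lengths are in m, angles in rad, forces in N, time in s.
With the tool pointing down it reaches from about 0.4 to 0.85 m from the base axis. Payload 10.4 kg.
Tool frame: the origin (TCP) lies midway between the tips of the shut fingers; the grasp point (between the pads) lies 19 mm behind it; z points along the fingers, y is the line along which they close (so a half turn about z gives the same grasp; the last joint's range is limited). The gripper opens to 87 mm and grips with 3 to 60 N. Pads are 19 mm wide; open, the fingers measure 117 mm over their backs; the gripper's body (75 mm by 190 mm) begins 51 mm behind the grasp point.
Start: joints at [1.245, 0.332, -0.065, 1.46, 0.022, 1.35, -0.088], TCP at [0.186, -0.597, 0.193] pointing down, gripper open.
Joint ranges: [-2.6, 2.6], [-0.5, 2.12], [-1.47, 1.34], [0.16, 2.42], [-1.27, 4.41], [0.06, 2.06], [-2.6, 2.6]. Speed limits (rad/s): [2.22, 2.22, 2.79, 2.79, 3.14, 3.14, 3.14].

### API

Orientations are given as a unit quaternion [x, y, z, w].
In Python, from bench import r gives the robot as it stands.
- The arm moves only by the tool carry_out, never from a script. Its argument "steps" is a list that holds one entry, the list of rows, each a list of 6 numbers: the shift along the tool's x, y, z in cm, then the turn, a rotation vector about the tool's x, y, z in rad. In form: [[[dx, dy, dz, wx, wy, wz], ...]]. A call has 1 to 20 rows; each row is the pose to reach, as a shift and turn from the pose commanded when the call began, along the tool's axes at that moment; what a row does not reach only later rows make up. A row lasts 1/12 s, in which the tool goes at most 41.7 mm and 7.16 degrees, less where a joint would pass 70% of its speed; a pose out of reach is approached as far as the arm can. A call with a gripper value outside its range is refused whole. "hand" is the closure, from -1 (fully open) to 1 (shut), set as the call begins (left out, the last holds). The fingers move at their own pace and stop on an object; "squeeze" is the grip in N (left out, the last holds). Time passes only in rows, so rows that repeat a pose let the fingers close. It gives the time, the measured TCP pose, the force, the opening and the grip force at its end, in the units of the state.
- r.read_state(): the state, without advancing time (a new reading comes with each control period).
- r.camera(name): name is "scene" or "top" or "wrist"; returns the picture (400x640x3 uint8, red, green, blue); there is no depth.
- r.camera_params(name): a dict with "fx", "fy", "cx", "cy" (pixels), "D" ([k1, k2, p1, p2, k3] as OpenCV has them; the pictures are not rectified), "view" (4x4, takes a point from world to camera coordinates). Camera axes: x right, y up, looking along -z (the intrinsics and any distortion apply to the point x, -y, -z); pixel columns grow to the right and rows downward; lengths in m; the calibration is good to about 2 mm. A picture is of the moment at which its call begins: read the wrist's pose just before it. camera_params takes no time and is no camera call; for the wrist camera it gives the pose at the moment of the call.
- r.close_job(): hands the job in; it is judged then, once.
The state is a dict: "time": time; "joint_positions": joint angles; "joint_vel": joint speeds; "joint_torque": joint torques, N m; "ee_pos": TCP position; "eef_rot": TCP orientation; "ft_force": force on the tool from outside, world axes, zero at the start; "torque": the same for the moment, N m; "width": finger opening in m; "grip_force": force on a finger pad.
Only numpy, scipy, OpenCV 4.12 (cv2) and the standard library are available. Lean on these libraries where they do the work, as an engineer would, in place of code of your own. Each camera call takes 0.05 s, during which the arm holds its last target. There are 200 camera calls.

## Working session

There is one attempt and no reset: what is moved stays moved. The work goes in short steps, Python scripts to look and compute and a tool call to move; the robot and the scene stay as the last step left them, time stands still between calls to the robot, and variables do not carry over. Pictures are saved under pics/ and viewed, at most 10 in all, crops included, and the job is handed in when it is done.

Besides the shell and the picture viewer there is one more tool, called after "Call:" in YAML: its name, and indented under it one key for each argument. carry_out: Moves the arm, as the interface text tells. Its arguments: {"type":"object","properties":{"steps":{"type":"array","items":{"type":"array","items":{"type":"array","items":{"type":"number"}}}},"hand":{"type":"number"},"squeeze":{"type":"number"}},"required":["steps"]}

```bash
mkdir -p pics; ls
cat > h.py <<'E'
import numpy as np,cv2
from bench import r
from scipy.spatial.transform import Rotation as R
def K(p): return np.array([[p['fx'],0,p['cx']],[0,p['fy'],p['cy']],[0,0,1.]])
F=np.diag([1,-1,-1.])
def ray(p,uv):
    n=cv2.undistortPoints(np.array([[uv]],float),K(p),np.array(p['D'],float))[0,0]
    V=np.array(p['view']);Rw=V[:3,:3];t=V[:3,3]
    d=Rw.T@(F@np.array([n[0],n[1],1])); return -Rw.T@t,d/np.linalg.norm(d)
def onz(p,uv,z):
    c,d=ray(p,uv); return c+d*(z-c[2])/d[2]
def proj(p,X):
    V=np.array(p['view']);X=np.atleast_2d(X)
    Y=(X@V[:3,:3].T+V[:3,3])@F
    return cv2.projectPoints(Y.reshape(-1,1,3),np.zeros(3),np.zeros(3),K(p),np.array(p['D'],float))[0][:,0]
def shot(name,fn):
    p=r.camera_params(name); im=np.array(r.camera(name)); cv2.imwrite('pics/'+fn,im[:,:,::-1]); return p,im
def tool(target):
    s=r.read_state(); return R.from_quat(s['eef_rot']).inv().apply(np.array(target)-s['ee_pos'])*100
E
python3 - <<'E'
from h import *
a=[shot(n,n+'0.png') for n in('scene','top')]
for p,i in a: 
    V=np.array(p['view']);print(p['fx'],p['cx'],p['cy'],p['D'],(-V[:3,:3].T@V[:3,3]).round(3))
s=r.read_state();print({k:np.round(v,3) for k,v in s.items()})
cv2.imwrite('pics/both.png',cv2.resize(np.vstack([a[0][1],a[1][1]])[:,:,::-1],None,fx=.75,fy=.75))
E
```

```text
pics
388.60091191118823 317.8615169745518 198.76384574314278 [-0.04341643  0.          0.          0.          0.        ] [-0.054  0.771  0.664]
416.72005592362456 322.92508347492975 206.80422173624243 [-0.00318019  0.          0.          0.          0.        ] [0.487 0.069 1.295]
{'time': np.float64(0.1), 'joint_positions': array([ 1.245,  0.333, -0.065,  1.461,  0.022,  1.35 , -0.089]), 'joint_vel': array([ 0.   , -0.001,  0.001, -0.003, -0.001,  0.   ,  0.   ]), 'joint_torque': array([ 3.0000e-03, -6.2455e+01,  2.5000e-02, -3.9072e+01, -6.1000e-02,
        3.7000e-02,  0.0000e+00]), 'ee_pos': array([ 0.186, -0.596,  0.192]), 'eef_rot': array([ 0.989,  0.151, -0.   , -0.001]), 'ft_force': array([-0.164,  0.197,  0.423]), 'torque': array([0.025, 0.045, 0.008]), 'grip_force': np.float64(0.0), 'width': np.float64(0.087)}
```

View pics/both.png

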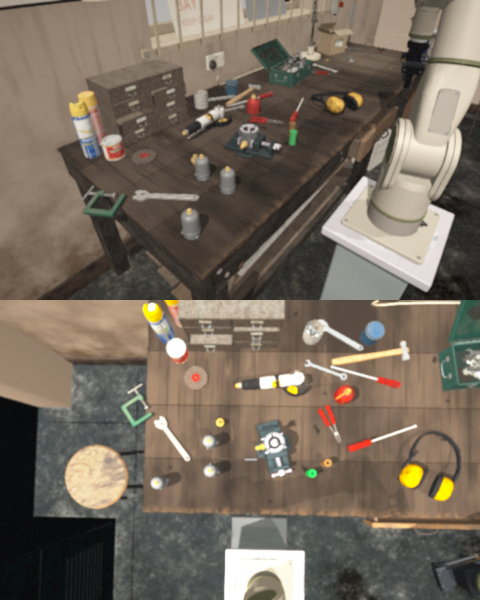

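Run:
```python
from h import *
p=r.camera_params('top');print(proj(p,[[0,0,0]]))
for n,uv,z in(('b1',(277,188),.09),('b2',(280,227),.09),('b3',(209,244),.09),('el',(436,217),.06),('green',(416,231),.06),('head',(365,190),.1),('nip',(293,162),.038)):
    P=onz(p,uv,z);print(n,P.round(3),np.hypot(*P[:2]).round(3))
im=cv2.imread('pics/top0.png')
cv2.imwrite('pics/c1.png',cv2.resize(im[140:270,190:460],None,fx=2.9,fy=2.9,interpolation=cv2.INTER_CUBIC))
```

```text
[[352.05481872 383.08355469]]
b1 [0.586 0.231 0.09 ] 0.63
b2 [0.473 0.22  0.09 ] 0.522
b3 [0.42  0.426 0.09 ] 0.598
el [ 0.511 -0.236  0.06 ] 0.563
green [ 0.469 -0.178  0.06 ] 0.501
head [ 0.584 -0.023  0.1  ] 0.584
nip [0.671 0.192 0.038] 0.697
```

View pics/c1.png

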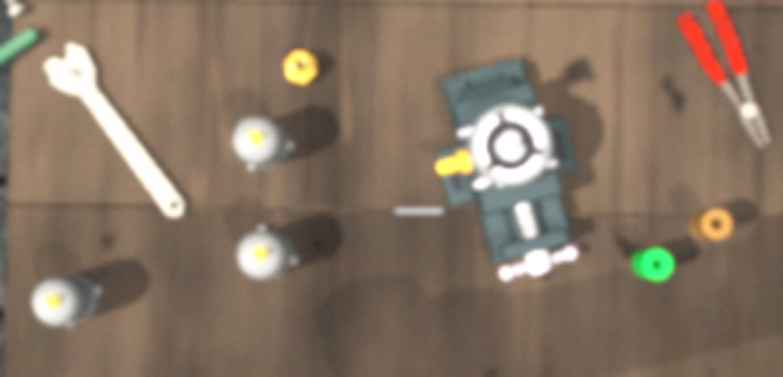

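Candidates in the top view: bowls at (277,188), (280,227) and (209,244). (280,227) is nearest the base at 0.52 m, so that is the one. For the element, brown is at (436,217), and green at (416,231) is to be left alone. The crop agrees; lugs are visible on the bowl.

Run:
```python
from h import *
pt,ps=r.camera_params('top'),r.camera_params('scene')
it,is_=cv2.imread('pics/top0.png'),cv2.imread('pics/scene0.png')
def blob(im,c,lo,hi,w=25):
    x,y=c;s=cv2.cvtColor(im,cv2.COLOR_BGR2HSV)[y-w:y+w,x-w:x+w]
    m=cv2.inRange(s,lo,hi);n,l,st,ce=cv2.connectedComponentsWithStats(m)
    for k in range(1,n):
        if st[k,4]>25: print(c,ce[k]+[x-w,y-w],st[k],st[k][:2]+[x-w,y-w])
print('el');blob(it,(436,217),(8,130,120),(20,255,255),15)
print('bowl screw');blob(it,(280,227),(22,90,120),(35,255,255),15)
print('bowl screw scene',proj(ps,[.473,.22,.095]),'el',proj(ps,[.511,-.236,.06]),'head',proj(ps,[.584,-.023,.095]))
p=r.camera_params('wrist');s=r.read_state();V=np.array(p['view']);Rt=R.from_quat(s['eef_rot'])
print(p['fx'],p['cx'],p['cy'],p['D'],'cam in tool',Rt.inv().apply(-V[:3,:3].T@V[:3,3]-s['ee_pos']).round(4),'axis',Rt.inv().apply(V[:3,:3].T@[0,0,-1]).round(3),'right',Rt.inv().apply(V[:3,:3].T@[1,0,0]).round(3))
```

```text
el
(436, 217) [435.13821138 216.91056911] [  7  10  15  11 123] [428 212]
bowl screw
bowl screw scene [[303.14360933 222.97640664]] el [[389.19215014 164.19872902]] head [[331.17425678 171.62208338]]
300.4486447870562 319.572433772437 204.5175426269926 [-0.0088074  0.         0.         0.         0.       ] cam in tool [ 0.0765  0.0002 -0.1939] axis [-0.277  0.001  0.961] right [-0.     1.    -0.001]
```

Run:
```python
from h import *
print(tool(onz(r.camera_params('top'),(435.3,217),.06)[:2].tolist()+[.16]))
```

```text
[ 41.79479171 -24.88169275   3.23162815]
```

Call:
carry_out:
  steps:
    - [[41.8,-24.9,3.2,0,0,-1.08],[41.8,-24.9,3.2,0,0,-1.08],[41.8,-24.9,3.2,0,0,-1.08],[41.8,-24.9,3.2,0,0,-1.08],[41.8,-24.9,3.2,0,0,-1.08],[41.8,-24.9,3.2,0,0,-1.08],[41.8,-24.9,3.2,0,0,-1.08],[41.8,-24.9,3.2,0,0,-1.08],[41.8,-24.9,3.2,0,0,-1.08],[41.8,-24.9,3.2,0,0,-1.08],[41.8,-24.9,3.2,0,0,-1.08],[41.8,-24.9,3.2,0,0,-1.08],[41.8,-24.9,3.2,0,0,-1.08],[41.8,-24.9,3.2,0,0,-1.08],[41.8,-24.9,3.2,0,0,-1.08]]

```text
time: 1.35
ee_pos: [0.5105, -0.2348, 0.1603]
eef_rot: [0.77, 0.637, -0.0, -0.0]
ft_force: [0.2, 0.3, -0.1]
width: 0.0871
grip_force: 0.0
```

Run:
```python
from h import *
s=r.read_state();print({k:np.round(s[k],3) for k in('time','joint_positions','ee_pos','eef_rot','ft_force')})
p,im=shot('wrist','w1.png')
hs=cv2.cvtColor(im,cv2.COLOR_RGB2HSV)
m=cv2.inRange(hs,(6,90,50),(20,255,255))
n,l,st,ce=cv2.connectedComponentsWithStats(m)
for k in range(1,n):
    if st[k,4]>150: print(ce[k].round(1),st[k],onz(p,ce[k],.06).round(4))
print(proj(p,[s['ee_pos'],[s['ee_pos'][0],s['ee_pos'][1],.06]]))
```

```text
{'time': np.float64(1.35), 'joint_positions': array([ 0.77 ,  0.254, -0.49 ,  1.654,  0.125,  1.266,  0.067]), 'ee_pos': array([ 0.511, -0.235,  0.16 ]), 'eef_rot': array([ 0.77 ,  0.637, -0.   , -0.   ]), 'ft_force': array([ 0.152,  0.321, -0.075])}
[321.4 187.6] [307 175  30  39 358] [ 0.5146 -0.227   0.06  ]
[321.6 199.5] [314 193  16  14 177] [ 0.5125 -0.2392  0.06  ]
[153.1 283.6] [140 257  30  54 608] [ 0.3111 -0.299   0.06  ]
[482.3 283.7] [470 257  28  54 378] [ 0.6693 -0.3673  0.06  ]
[562.9 331.2] [489 320 115  19 662] [ 0.7601 -0.4489  0.06  ]
[360.5 336.2] [294 330 143  10 480] [ 0.5264 -0.4104  0.06  ]
[466.9 335.7] [440 331  45   8 189] [ 0.649  -0.4334  0.06  ]
[[318.4656699  232.20835007]
 [318.91726281 195.83518094]]
```

View pics/w1.png

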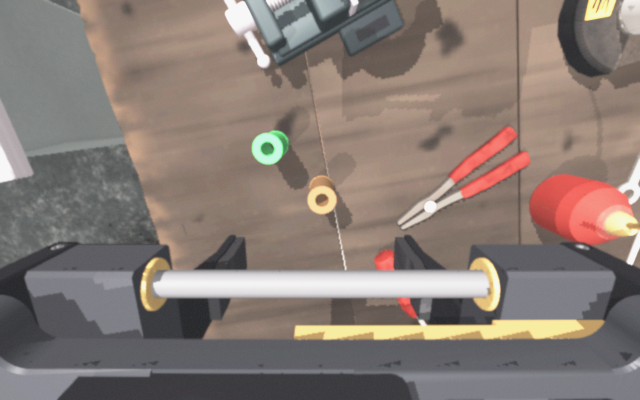

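The brown element's top ring is centred at (322,199), about 3–4 mm off the TCP ray at (319,196). The green one is at (268,149), clear of the fingers. Descending to grip it.

Call:
carry_out:
  steps:
    - [[-0.37,0.28,4,0,0,0],[-0.37,0.28,8,0,0,0],[-0.37,0.28,11,0,0,0],[-0.37,0.28,12.8,0,0,0],[-0.37,0.28,12.8,0,0,0],[-0.37,0.28,12.8,0,0,0]]

```text
time: 1.9
ee_pos: [0.5122, -0.2394, 0.0326]
eef_rot: [0.771, 0.637, -0.0, -0.001]
ft_force: [0.6, 0.0, 1.7]
width: 0.0872
grip_force: 0.0
```

Call:
carry_out:
  steps:
    - [[0,0,0,0,0,0],[0,0,0,0,0,0],[0,0,0,0,0,0],[0,0,0,0,0,0],[0,0,0,0,0,0],[0,0,0,0,0,0]]
  hand: 1
  squeeze: 20

```text
time: 2.4
ee_pos: [0.5134, -0.2385, 0.0331]
eef_rot: [0.77, 0.638, 0.0, 0.0]
ft_force: [-0.0, 0.3, -0.5]
width: 0.0548
grip_force: 0.0
```

Call:
carry_out:
  steps:
    - [[0,0,0,0,0,0],[0,0,0,0,0,0],[0,0,0,0,0,0],[0,0,0,0,0,0],[0,0,0,0,0,0],[0,0,0,0,0,0],[0,0,0,0,0,0],[0,0,0,0,0,0]]

```text
time: 3.07
ee_pos: [0.5132, -0.2384, 0.0327]
eef_rot: [0.77, 0.638, -0.0, 0.0]
ft_force: [0.6, 0.2, 0.6]
width: 0.0036
grip_force: 0.0
```

Run:
```python
from h import *
p,im=shot('wrist','w2.png')
q,i2=shot('top','t2.png');q3,i3=shot('scene','s3.png')
s=r.read_state();print(s['width'],proj(q,[s['ee_pos']]),proj(q3,[s['ee_pos']]))
a=cv2.resize(i2[160:280,370:530],(640,480),interpolation=2);b=cv2.resize(im[60:320,180:460],(300,280));c=cv2.resize(i3[110:210,340:440],(300,280),interpolation=2)
cv2.imwrite('pics/c2.png',np.hstack([cv2.resize(a,(480,560)),np.vstack([b,c])])[:,:,::-1])
```

```text
0.0008656488667485797 [[434.53917805 216.41707464]] [[388.20783624 170.95157822]]
```

View pics/c2.png

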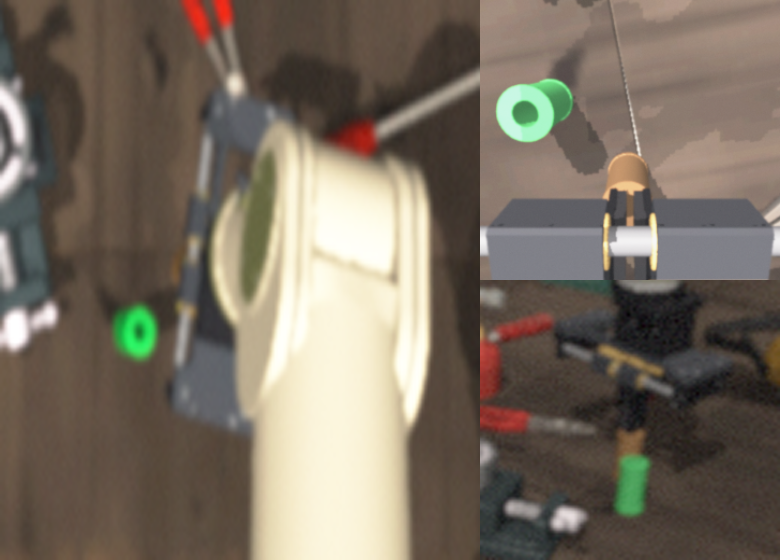

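Run:
```python
from h import *
def gm(im,lo,hi,roi):
    x0,y0,x1,y1=roi
    m=cv2.inRange(cv2.cvtColor(im,cv2.COLOR_BGR2HSV),lo,hi)[y0:y1,x0:x1]
    n,l,st,ce=cv2.connectedComponentsWithStats(m);k=1+np.argmax(st[1:,4]);return st[k]+np.array([x0,y0,0,0,0]),ce[k]+[x0,y0]
p=r.camera_params('wrist');s=r.read_state();print(s['time'],s['ee_pos'])
w1,w2=cv2.imread('pics/w1.png'),cv2.imread('pics/w2.png')
st,ce=gm(w2,(6,60,40),(22,255,255),(295,180,345,262));print('el w2',st,ce)
for z in(0,.03,.06): print(z,onz(p,(ce[0],st[1]),z).round(4), onz(p,(st[0],ce[1]),z).round(4), onz(p,(st[0]+st[2],ce[1]),z).round(4))
st,ce=gm(w2,(50,60,60),(80,255,255),(150,80,300,260));print('green w2',st,ce)
w=w2[60:320,180:460];print(proj(p,[s['ee_pos']]))
```

```text
3.2167 [ 0.51321041 -0.23843246  0.03277422]
el w2 [ 295  200   44   62 1527] [316.95219384 224.03536346]
0 [ 0.5145 -0.2243 -0.    ] [ 0.4935 -0.2406  0.    ] [ 0.5281 -0.2472  0.    ]
0.03 [ 0.5163 -0.2163  0.03  ] [ 0.4981 -0.2305  0.03  ] [ 0.5281 -0.2362  0.03  ]
0.06 [ 0.5181 -0.2084  0.06  ] [ 0.5027 -0.2203  0.06  ] [ 0.5281 -0.2252  0.06  ]
green w2 [ 195  133   72   59 2528] [235.2278481  160.17761076]
[[318.52864392 232.22002548]]
```

The shot suggests the fingers shut without holding the element, which may have tipped. I'll raise the hand and look.

Call:
carry_out:
  steps:
    - [[0,0,-4,0,0,0],[0,0,-8,0,0,0],[0,0,-12,0,0,0],[0,0,-14,0,0,0],[0,0,-14,0,0,0]]
  hand: -1

```text
time: 3.63
ee_pos: [0.5158, -0.2393, 0.1785]
eef_rot: [0.77, 0.638, 0.002, 0.004]
ft_force: [0.5, 1.0, 0.1]
width: 0.0266
grip_force: 0.0
```

Run:
```python
from h import *
s=r.read_state();print(s['width'],s['ee_pos'])
p,im=shot('wrist','w3.png');q,i2=shot('scene','s4.png')
cv2.imwrite('pics/c3.png',np.hstack([cv2.resize(im[80:280,220:420],(400,400),interpolation=2),cv2.resize(i2[110:210,340:440],(400,400),interpolation=2)])[:,:,::-1])
```

```text
0.0265975133197244 [ 0.51579284 -0.23926621  0.17847219]
```

View pics/c3.png

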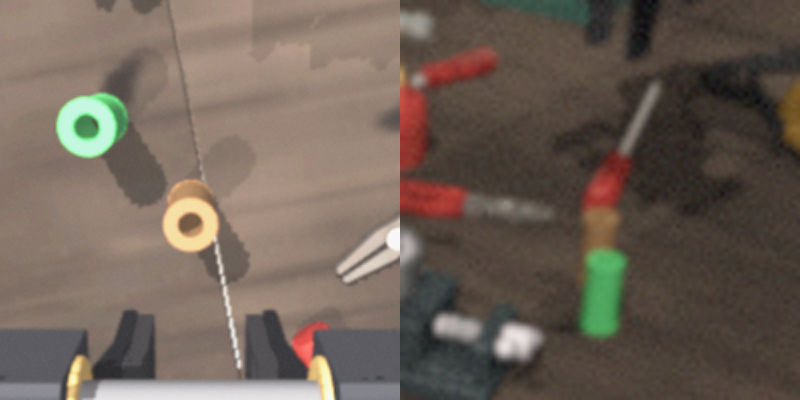

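Run:
```python
from h import *
def face(fn,p,roi,z):
    x0,y0,x1,y1=roi;im=cv2.imread('pics/'+fn)
    h=cv2.cvtColor(im,cv2.COLOR_BGR2HSV)[y0:y1,x0:x1]
    m=cv2.inRange(h,(5,60,190),(25,255,255))
    c=max(cv2.findContours(m,0,1)[0],key=cv2.contourArea);e=cv2.fitEllipse(cv2.convexHull(c));uv=np.array(e[0])+[x0,y0]
    P=onz(p,uv,z);d=np.linalg.norm(P-ray(p,uv)[0]);print(fn,uv,e[1],P.round(4),'diam',e[1][1]/p['fx']*d)
    return P
p=r.camera_params('wrist');s=r.read_state()
P=face('w3.png',p,(290,160,345,220),.06)
print(s['ee_pos'],s['eef_rot'],tool([P[0],P[1],.032]),tool([P[0],P[1],.1]))
print(proj(p,[P,[P[0],P[1],0]]))
# base contact from lower outline in top view & scene
print(proj(r.camera_params('scene'),[[P[0],P[1],.06],[P[0],P[1],0]]))
```

```text
w3.png [314.80593491 187.98983955] (28.339977264404297, 36.41547775268555) [ 0.5104 -0.2329  0.06  ] diam 0.03821967696150006
[ 0.51353247 -0.23859333  0.17342923] [7.70373650e-01 6.37592125e-01 2.16112538e-04 8.21226472e-04] [ 0.51467144 -0.43222844 14.14191011] [ 0.50981461 -0.42175042  7.34191991]
[[314.80593491 187.98983955]
 [315.47733323 177.07956168]]
[[388.82354122 164.59092083]
 [387.05827829 180.33770621]]
```

The element still stands upright at about (0.512,-0.238): its top ring is at crop (190,224), full frame (315,192). In the shut view the fingertips sat just above its top, so the real tips lie roughly 27 mm higher than the TCP suggests. Grasping lower.

Call:
carry_out:
  steps:
    - [[0,-0.1,0,0,0,0],[0,-0.1,0,0,0,0],[0,-0.1,0,0,0,0],[0,-0.1,4,0,0,0],[0,-0.1,8,0,0,0],[0,-0.1,12,0,0,0],[0,-0.1,15,0,0,0],[0,-0.1,16.3,0,0,0],[0,-0.1,16.3,0,0,0],[0,-0.1,16.3,0,0,0]]
  hand: -0.3

```text
time: 4.57
ee_pos: [0.5125, -0.2382, 0.0103]
eef_rot: [0.77, 0.638, 0.0, -0.0]
ft_force: [1.0, -0.3, 0.1]
width: 0.0566
grip_force: 0.0
```

Call:
carry_out:
  steps:
    - [[0,0,0,0,0,0],[0,0,0,0,0,0],[0,0,0,0,0,0],[0,0,0,0,0,0],[0,0,0,0,0,0],[0,0,0,0,0,0],[0,0,0,0,0,0],[0,0,0,0,0,0]]
  hand: 1

```text
time: 5.23
ee_pos: [0.5125, -0.2384, 0.0102]
eef_rot: [0.77, 0.638, 0.0, 0.0]
ft_force: [-2.0, -0.1, 5.3]
width: 0.0272
grip_force: 20.0
```

Run:
```python
from h import *
s=r.read_state();print(s['width'],s['grip_force'],s['ee_pos'],s['ft_force'])
p,im=shot('wrist','w5.png');q,i2=shot('scene','s5.png')
print(proj(p,[s['ee_pos']]),proj(q,[s['ee_pos']]))
cv2.imwrite('pics/c4.png',np.hstack([cv2.resize(im[140:340,220:420],(400,400),interpolation=2),cv2.resize(i2[110:210,340:440],(400,400),interpolation=2)])[:,:,::-1])
```

```text
0.02718937528014416 20.006013410165906 [ 0.51245368 -0.23841126  0.01022591] [-1.97246155 -0.05205539  5.32624239]
[[318.50162356 232.20056544]] [[387.73746068 176.88867812]]
```

View pics/c4.png

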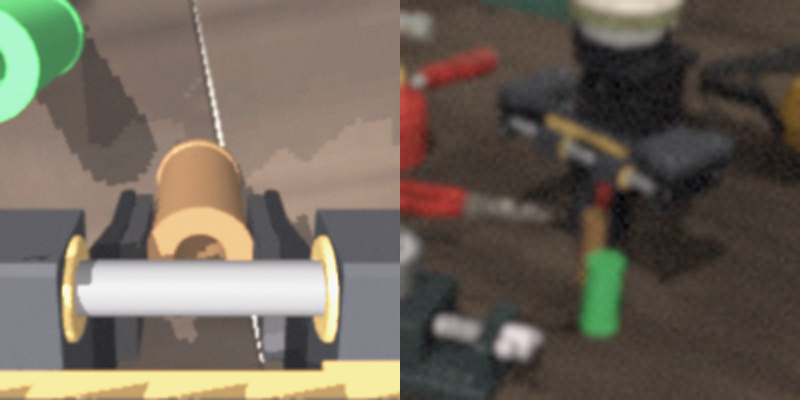

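The element is held: width 27 mm, 20 N. The tips are about 20 mm below its top. Lifting it and moving beside the head for a look.

Call:
carry_out:
  steps:
    - [[0,0,-2,0,0,0],[0,0,-5,0,0,0],[0,0,-9,0,0,0],[0,0,-13,0,0,0],[2,0.5,-17,0,0,0],[5,1.2,-18,0,0,0],[8,2,-18,0,0,0],[11,2.8,-18,0,0,0],[13,3.2,-18,0,0,0],[14.7,3.6,-18,0,0,0],[14.7,3.6,-18,0,0,0],[14.7,3.6,-18,0,0,0],[14.7,3.6,-18,0,0,0]]
  squeeze: 30

```text
time: 6.42
ee_pos: [0.5746, -0.1015, 0.1894]
eef_rot: [0.771, 0.637, -0.0, -0.0]
ft_force: [-0.8, -1.4, -1.0]
width: 0.0267
grip_force: 30.0
```

Run:
```python
from h import *
s=r.read_state();print(s['width'],s['grip_force'],s['ee_pos'],s['ft_force'])
p,im=shot('wrist','w6.png');print(proj(p,[.584,-.023,.095]))
u,v=proj(p,[.584,-.023,.095])[0].astype(int)
g=cv2.cvtColor(im,cv2.COLOR_RGB2GRAY)
print(u,v)
x0=max(0,min(u-140,360));y0=max(0,v-110)
np.save('crop.npy',[x0,y0])
cv2.imwrite('pics/c5.png',cv2.resize(im[y0:y0+200,x0:x0+280],None,fx=2.8,fy=2.8,interpolation=cv2.INTER_CUBIC)[:,:,::-1]);print(x0,y0)
```

```text
0.02671888984574198 29.989545196294785 [ 0.57464807 -0.10150538  0.18935308] [-0.75298469 -1.41810577 -1.0387874 ]
[[312.78203194 114.37544706]]
312 114
172 4
```

View pics/c5.png

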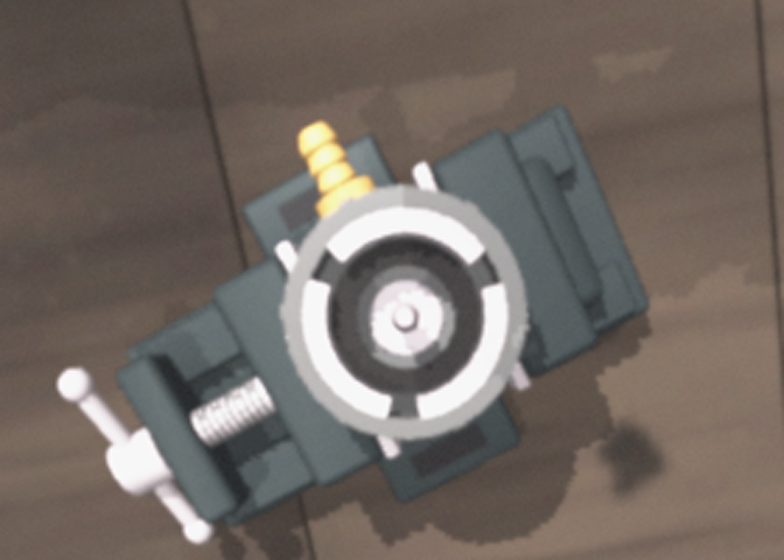

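The head's mouth is centred near crop (404,312). The bright bayonet ring shows three dark slots at crop (327,270), (487,268) and (404,405), with the stud tip at (404,318). Measuring these.

Run:
```python
from h import *
p=r.camera_params('wrist');s=r.read_state();im=cv2.imread('pics/w6.png');g=cv2.cvtColor(im,6)
cr=lambda x,y:np.array([x/2.8+172,y/2.8+4])
# rim: radial edge search around guess on z=.095 plane
c=onz(p,cr(404,312),.095)[:2]
for it in range(4):
    pts=[]
    for a in np.radians(np.arange(0,360,3)):
        rr=np.arange(.034,.046,.0003);X=np.c_[c[0]+rr*np.cos(a),c[1]+rr*np.sin(a),0*rr+.095]
        uv=proj(p,X).astype(np.float32);v=cv2.remap(cv2.GaussianBlur(g,(3,3),0),uv[None,:,0],uv[None,:,1],1)[0].astype(float)
        d=v[:-6]-v[6:];k=np.argmax(d)
        if d[k]>35: pts.append(X[k+3,:2])
    pts=np.array(pts,np.float32);A=np.c_[2*pts,np.ones(len(pts))];x=np.linalg.lstsq(A,(pts**2).sum(1),rcond=None)[0];res=np.hypot(*(pts-x[:2]).T);rad=np.median(res)
    ok=abs(res-rad)<.0012;x=np.linalg.lstsq(A[ok],(pts[ok]**2).sum(1),rcond=None)[0];c=x[:2]
print('centre',c.round(4),'R',rad,len(pts),ok.sum())
print('stud',onz(p,cr(404.5,318),.107).round(4))
a=np.radians(np.arange(0,360,.5))
for rr in(.0285,.0295,.0305):
    uv=proj(p,np.c_[c[0]+rr*np.cos(a),c[1]+rr*np.sin(a),0*a+.095]).astype(np.float32)
    v=cv2.remap(g,uv[None,:,0],uv[None,:,1],1)[0]
    lo=v<170; ph=np.degrees(np.angle(np.sum(np.exp(3j*a[lo]))))/3
    e=np.where(np.diff(lo.astype(int)))[0]/2;print(rr,'slot phase mod120',ph%120,'edges',e)
```

```text
centre [ 0.5866 -0.0261] R 0.04023715871005665 110 97
stud [ 0.5869 -0.0269  0.107 ]
0.0285 slot phase mod120 18.077385700872647 edges [  8.5  26.5 129.5 146.5 249.5 266.5]
0.0295 slot phase mod120 18.077385700872647 edges [  8.5  26.5 129.5 146.5 249.5 266.5]
0.0305 slot phase mod120 17.995782673647927 edges [  8.   26.5 129.  147.  249.  267. ]
```

Call:
carry_out:
  steps:
    - [[4,-0.1,0,0,0,0],[7.7,-0.22,0,0,0,0],[7.7,-0.22,0,0,0,0],[7.7,-0.22,3,0,0,0],[7.7,-0.22,5,0,0,0],[7.7,-0.22,6,0,0,0],[7.7,-0.22,6,0,0,0],[7.7,-0.22,6,0,0,0]]

```text
time: 7.13
ee_pos: [0.5872, -0.0253, 0.1301]
eef_rot: [0.771, 0.637, -0.0, -0.0]
ft_force: [0.1, 0.2, -1.1]
width: 0.0269
grip_force: 30.0
```

Call:
carry_out:
  steps:
    - [[0,0,0.5,0,0,0],[0,0,1,0,0,0],[0,0,1.5,0,0,0],[0,0,2,0,0,0],[0,0,2.2,0,0,0]]

```text
time: 7.55
ee_pos: [0.587, -0.0245, 0.107]
eef_rot: [0.77, 0.638, -0.0, -0.0]
ft_force: [0.9, 0.4, -0.3]
width: 0.027
grip_force: 30.0
```

Call:
carry_out:
  steps:
    - [[0,0,0.5,0,0,0],[0,0,1,0,0,0],[0,0,1.5,0,0,0],[0,0,2,0,0,0],[0,0,2.1,0,0,0],[0,0,2.1,0,0,0]]

```text
time: 8.05
ee_pos: [0.587, -0.0245, 0.0862]
eef_rot: [0.77, 0.638, -0.0, -0.0]
ft_force: [-0.6, 0.4, -0.5]
width: 0.027
grip_force: 30.0
```

Call:
carry_out:
  steps:
    - [[0,0,0.1,0,0,0],[0,0,0.2,0,0,0],[0,0,0.3,0,0,0],[0,0,0.3,0,0,0]]

```text
time: 8.38
ee_pos: [0.5873, -0.0245, 0.0837]
eef_rot: [0.77, 0.638, -0.0, 0.0]
ft_force: [-0.7, -0.3, -1.7]
width: 0.0273
grip_force: 30.0
```

Call:
carry_out:
  steps:
    - [[0,0,0.1,0,0,0],[0,0,0.15,0,0,0],[0,0,0.15,0,0,0]]

```text
time: 8.63
ee_pos: [0.5875, -0.0244, 0.0828]
eef_rot: [0.77, 0.638, 0.0, 0.0]
ft_force: [-1.4, -0.8, 3.6]
width: 0.0268
grip_force: 30.0
```

Call:
carry_out:
  steps:
    - [[0,0,0,0,0,0],[0,0,0,0,0,0],[0,0,0,0,0,0],[0,0,0,0,0,0],[0,0,0,0,0,0],[0,0,0,0,0,0],[0,0,-3,0,0,0],[0,0,-7,0,0,0],[0,0,-11,0,0,0],[-3,0,-13,0,0,0],[-7,0,-13,0,0,0],[-7,0,-13,0,0,0],[-7,0,-13,0,0,0]]
  hand: -1

```text
time: 9.72
ee_pos: [0.5737, -0.0964, 0.2122]
eef_rot: [0.772, 0.636, -0.0, 0.0]
ft_force: [-0.5, 0.9, -0.7]
width: 0.0867
grip_force: 0.0
```

Run:
```python
from h import *
s=r.read_state();print(s['width'],s['ee_pos'],s['joint_positions'])
p,im=shot('wrist','w7.png');uv=proj(p,[[.5867,-.0262,.1325],[.5867,-.0262,.095]]);print(uv)
u,v=uv[0].astype(int)
hs=cv2.cvtColor(im,cv2.COLOR_RGB2HSV);h=hs[v-40:v+40,u-40:u+40]
m=cv2.inRange(h,(5,60,190),(25,255,255));c=max(cv2.findContours(m,0,1)[0],key=cv2.contourArea);x,y,w,hh=cv2.boundingRect(c)
print('face bbox',x+u-40,y+v-40,w,hh)
# bowl: screw in top view
t=cv2.imread('pics/top0.png');pt=r.camera_params('top');q=r.camera_params('scene')
k=cv2.inRange(cv2.cvtColor(t,40),(20,70,120),(38,255,255))[205:245,260:300];print('screw',np.argwhere(k).mean(0)[::-1]+[260,205] if k.any() else 0)
b=tuple(np.argwhere(k).mean(0)[::-1]+[260,205]);print(onz(pt,b,.094))
```

```text
0.0866680101348686 [ 0.57373417 -0.09639755  0.21222927] [ 0.56577762  0.27920451 -0.58011732  1.52647425  0.1556179   1.38206202
 -0.21886891]
[[317.8265209  123.01710682]
 [318.03327599 122.34064002]]
face bbox 303 105 32 33
screw [279.64705882 227.        ]
[0.47330466 0.22067854 0.094     ]
```

The element stands seated on the stud: its face centre is at (319,121.5), against (318,123) expected. Next I'll go over the bowl.

Call:
carry_out:
  steps:
    - [[29.2,-15.9,1.2,0,0,-1.41],[29.2,-15.9,1.2,0,0,-1.41],[29.2,-15.9,1.2,0,0,-1.41],[29.2,-15.9,1.2,0,0,-1.41],[29.2,-15.9,1.2,0,0,-1.41],[29.2,-15.9,1.2,0,0,-1.41],[29.2,-15.9,1.2,0,0,-1.41],[29.2,-15.9,1.2,0,0,-1.41],[29.2,-15.9,1.2,0,0,-1.41],[29.2,-15.9,1.2,0,0,-1.41],[29.2,-15.9,1.2,0,0,-1.41],[29.2,-15.9,1.2,0,0,-1.41],[29.2,-15.9,1.2,0,0,-1.41],[29.2,-15.9,1.2,0,0,-1.41],[29.2,-15.9,1.2,0,0,-1.41],[29.2,-15.9,1.2,0,0,-1.41]]

```text
time: 11.1
ee_pos: [0.4723, 0.2236, 0.2002]
eef_rot: [0.174, 0.985, -0.0, -0.0]
ft_force: [0.2, -0.5, 0.2]
width: 0.087
grip_force: 0.0
```

Run:
```python
from h import *
s=r.read_state();print(s['width'],s['ee_pos'],s['eef_rot'],s['joint_positions'].round(2))
p,im=shot('wrist','w8.png');uv=proj(p,[[.4733,.2207,.094],[.4733,.2207,0]]);print(uv)
u,v=((uv[0]+uv[1])/2).astype(int);x0,y0=u-70,v-60;print(x0,y0)
cv2.imwrite('pics/c6.png',cv2.resize(im[y0:y0+110,x0:x0+140],None,fx=5,fy=5,interpolation=cv2.INTER_CUBIC)[:,:,::-1])
```

```text
0.08700362363920172 [0.47233681 0.22363927 0.20016314] [ 1.73841580e-01  9.84773631e-01 -2.20189069e-05 -3.09918440e-05] [ 0.33  0.21 -0.96  1.68  0.18  1.34  0.56]
[[317.37502248 195.77642612]
 [317.97821862 178.24667306]]
247 127
```

View pics/c6.png

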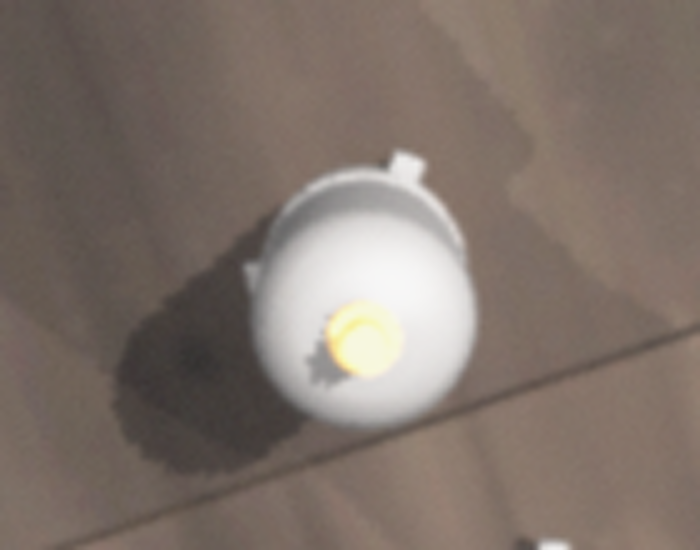

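Run:
```python
from h import *
p=r.camera_params('wrist')
C=lambda x,y:(247+x/5,127+y/5)
c=onz(p,C(366,340),.096);print('screw',c.round(4))
for n,q in(('lugA outer',(411,154)),('lugA mid',(406,167)),('cornerL',(395,150)),('cornerR',(427,159)),('lugB corner',(245,264)),('lugB',(249,275))):
    P=onz(p,C(*q),.011);d=P-c;print(n,P.round(4),np.hypot(*d[:2]).round(4),np.degrees(np.arctan2(d[1],d[0])).round(1))
# rim extents: base outer circle near side z=0
P=onz(p,C(348,166),.002);print('rim far pt dist',np.hypot(*(P-c)[:2]))
```

```text
screw [0.4731 0.2238 0.096 ]
lugA outer [0.4515 0.2439 0.011 ] 0.0295 137.1
lugA mid [0.4542 0.2416 0.011 ] 0.026 136.8
cornerL [0.4492 0.2404 0.011 ] 0.0291 145.3
cornerR [0.4541 0.2472 0.011 ] 0.0302 129.0
lugB corner [0.4636 0.1939 0.011 ] 0.0313 -107.8
lugB [0.4666 0.1938 0.011 ] 0.0306 -102.3
rim far pt dist 0.023384955374542417
```

Lug A is at crop (406,168), azimuth 137.1°, and lug B at (250,275) fits 120° on. The screw at (366,340) puts the bowl at (0.473,0.224). One slot is at 137.9°, so the bowl needs only about 1° of turn. Gripping it.

Call:
carry_out:
  steps:
    - [[-0.06,0.04,4,0,0,0],[-0.06,0.04,8,0,0,0],[-0.06,0.04,12,0,0,0],[-0.06,0.04,15.5,0,0,0],[-0.06,0.04,18,0,0,0],[-0.06,0.04,19.1,0,0,0],[-0.06,0.04,19.1,0,0,0],[-0.06,0.04,19.1,0,0,0]]

```text
time: 11.82
ee_pos: [0.4736, 0.224, 0.0101]
eef_rot: [0.174, 0.985, 0.0, 0.0]
ft_force: [-0.1, 1.1, -0.0]
width: 0.0868
grip_force: 0.0
```

Call:
carry_out:
  steps:
    - [[0,0,0,0,0,0],[0,0,0,0,0,0],[0,0,0,0,0,0],[0,0,0,0,0,0],[0,0,0,0,0,0],[0,0,0,0,0,0],[0,0,0,0,0,0],[0,0,0,0,0,0],[0,0,0,0,0,0],[0,0,0,0,0,0]]
  hand: 1
  squeeze: 40

```text
time: 12.65
ee_pos: [0.4734, 0.2234, 0.0093]
eef_rot: [0.174, 0.985, -0.0, 0.0]
ft_force: [-2.0, -1.0, 3.8]
width: 0.0487
grip_force: 40.0
```

Bowl held at 40 N, width 48.7 mm. I'll lift it and re-check the head centre from this yaw before fitting.

Call:
carry_out:
  steps:
    - [[0,0,-2,0,0,0],[0,0,-5,0,0,0],[0,0,-9,0,0,0],[0,0,-13,0,0,0],[0,0,-17,0,0,0],[-2,-1.5,-19,0,0,0],[-5,-3.7,-19,0,0,0],[-8,-5.8,-19,0,0,0],[-11,-8,-19,0,0,0],[-14,-10.2,-19,0,0,0],[-17,-12.4,-19,0,0,0],[-20,-14.6,-19,0,0,0],[-23,-16.8,-19,0,0,0],[-25.5,-18.6,-19,0,0,0],[-26.8,-19.6,-19,0,0,0],[-26.8,-19.6,-19,0,0,0],[-26.8,-19.6,-19,0,0,0],[-26.8,-19.6,-19,0,0,0]]

```text
time: 14.15
ee_pos: [0.6577, -0.051, 0.1988]
eef_rot: [0.173, 0.985, 0.0, -0.0]
ft_force: [-0.5, -0.1, -1.4]
width: 0.0492
grip_force: 40.0
```

```bash
cat > rim.py <<'E'
from h import *
def rim(p,g,c):
    for it in range(4):
        pts=[]
        for a in np.radians(np.arange(0,360,3)):
            rr=np.arange(.034,.046,.0003);X=np.c_[c[0]+rr*np.cos(a),c[1]+rr*np.sin(a),0*rr+.095]
            uv=proj(p,X).astype(np.float32);v=cv2.remap(cv2.GaussianBlur(g,(3,3),0),uv[None,:,0],uv[None,:,1],1)[0].astype(float)
            d=v[:-6]-v[6:];k=np.argmax(d)
            if d[k]>35: pts.append(X[k+3,:2])
        pts=np.array(pts,np.float32);A=np.c_[2*pts,np.ones(len(pts))];res=np.hypot(*(pts-c).T);rad=np.median(res)
        ok=abs(res-rad)<.002;x=np.linalg.lstsq(A[ok],(pts[ok]**2).sum(1),rcond=None)[0];c=x[:2]
    return c,rad,ok.sum()
E
python3 - <<'E'
from rim import *
s=r.read_state();print(s['width'],s['grip_force'],s['ee_pos'],s['eef_rot'],s['joint_positions'].round(2),s['ft_force'])
p,im=shot('wrist','w9.png');g=cv2.cvtColor(im,7)
print(proj(p,[[.5867,-.0262,.095]]))
c,R_,n=rim(p,g,np.array([.5867,-.0262]));print('wrist',c,R_,n)
a=np.radians(np.arange(0,360,.5))
for rr in(.0285,.0305):
    uv=proj(p,np.c_[c[0]+rr*np.cos(a),c[1]+rr*np.sin(a),0*a+.095]).astype(np.float32)
    v=cv2.remap(g,uv[None,:,0],uv[None,:,1],1)[0];lo=v<170
    print(rr,np.where(np.diff(lo.astype(int)))[0]/2)
# element top face
u=proj(p,[[c[0],c[1],.1325]])[0].astype(int);h=cv2.cvtColor(im,41)[u[1]-40:u[1]+40,u[0]-40:u[0]+40]
m=cv2.inRange(h,(5,60,190),(25,255,255));b=cv2.boundingRect(max(cv2.findContours(m,0,1)[0],key=cv2.contourArea));print(b,onz(p,(b[0]+b[2]/2+u[0]-40,b[1]+b[3]/2+u[1]-40),.1325))
t=cv2.imread('pics/top0.png',0);print('top',rim(r.camera_params('top'),t,np.array([.5867,-.0262])))
print('shift to head, rim 20mm above mouth',tool([c[0],c[1],.095+.02+.0093]))
E
```

```text
0.04921782607622119 39.9877882483386 [ 0.65766998 -0.0510318   0.19884631] [ 1.72854277e-01  9.84947240e-01  3.38739115e-04 -4.67152559e-04] [ 0.53  0.51 -0.77  1.32  0.35  1.45  1.01] [-0.47617962 -0.1006038  -1.38927518]
[[318.75133161 118.08062596]]
wrist [ 0.58659584 -0.02585056] 0.04029999816565985 97
0.0285 [ 10.5  25.5 130.  145.  250.5 266.5]
0.0305 [  9.5  26.5 129.5 146.  250.  267. ]
(25, 23, 36, 37) [ 0.58775142 -0.02444692  0.1325    ]Traceback (most recent call last):
  File "<stdin>", line 14, in <module>
  File "rim.py", line 10, in rim
    pts=np.array(pts,np.float32);A=np.c_[2*pts,np.ones(len(pts))];res=np.hypot(*(pts-c).T);rad=np.median(res)
                                                                                 ~~~^~
ValueError: operands could not be broadcast together with shapes (0,) (2,)
```

Call:
carry_out:
  steps:
    - [[3.5,0,0,0,0,-0.017],[7,-0.05,0,0,0,-0.017],[7.54,-0.07,0,0,0,-0.017],[7.54,-0.07,0,0,0,-0.017],[7.54,-0.07,3,0,0,-0.017],[7.54,-0.07,5,0,0,-0.017],[7.54,-0.07,7,0,0,-0.017],[7.54,-0.07,8.4,0,0,-0.017],[7.54,-0.07,8.4,0,0,-0.017],[7.54,-0.07,8.4,0,0,-0.017]]

```text
time: 15.03
ee_pos: [0.5872, -0.0269, 0.1153]
eef_rot: [0.165, 0.986, 0.0, -0.0]
ft_force: [0.3, 0.4, -1.5]
width: 0.0491
grip_force: 40.0
```

Run:
```python
from h import *
s=r.read_state();print(s['ee_pos'],s['eef_rot'],s['ft_force'],s['joint_positions'].round(2),tool([.5866,-.0259,.095+.0093]))
```

```text
[ 0.58718601 -0.02693823  0.11530728] [ 1.64917665e-01  9.86307300e-01  9.85129013e-05 -2.51255081e-04] [ 0.342612    0.36573147 -1.4532531 ] [ 0.61  0.42 -0.8   1.63  0.32  1.23  0.98] [0.08860777 0.07898891 1.10078382]
```

Call:
carry_out:
  steps:
    - [[0.05,0.05,0.4,0,0,0],[0.05,0.05,0.8,0,0,0],[0.05,0.05,1.1,0,0,0],[0.05,0.05,1.3,0,0,0],[0.05,0.05,1.5,0,0,0],[0.05,0.05,1.5,0,0,0]]

```text
time: 15.53
ee_pos: [0.5866, -0.0266, 0.0999]
eef_rot: [0.165, 0.986, -0.0, -0.0]
ft_force: [-1.1, -0.7, -2.1]
width: 0.0487
grip_force: 40.0
```

Call:
carry_out:
  steps:
    - [[0,0,0.1,0,0,0],[0,0,0.2,0,0,0],[0,0,0.3,0,0,0],[0,0,0.4,0,0,0],[0,0,0.4,0,0,0]]

```text
time: 15.95
ee_pos: [0.5867, -0.0262, 0.0961]
eef_rot: [0.165, 0.986, 0.0, -0.0]
ft_force: [1.1, 0.2, -2.3]
width: 0.0486
grip_force: 40.0
```

The rim is about 8 mm below the mouth with no contact force, past the 6 mm where lugs would rest on the ring, so they have dropped into the slots. Now against the spring.

Call:
carry_out:
  steps:
    - [[0,0,0.15,0,0,0],[0,0,0.3,0,0,0],[0,0,0.4,0,0,0],[0,0,0.5,0,0,0],[0,0,0.6,0,0,0],[0,0,0.7,0,0,0],[0,0,0.7,0,0,0]]

```text
time: 16.53
ee_pos: [0.5869, -0.0262, 0.0895]
eef_rot: [0.165, 0.986, 0.0, 0.0]
ft_force: [-2.0, 2.2, 4.7]
width: 0.0487
grip_force: 40.0
```

Call:
carry_out:
  steps:
    - [[0,0,0.1,0,0,0],[0,0,0.2,0,0,0],[0,0,0.3,0,0,0],[0,0,0.35,0,0,0],[0,0,0.35,0,0,0]]

```text
time: 16.95
ee_pos: [0.5869, -0.0262, 0.0862]
eef_rot: [0.165, 0.986, 0.0, 0.0]
ft_force: [-3.4, 2.0, 6.4]
width: 0.0491
grip_force: 40.0
```

Call:
carry_out:
  steps:
    - [[0,0,0.05,0,0,0],[0,0,0.1,0,0,0],[0,0,0.12,0,0,0],[0,0,0.12,0,0,0]]

```text
time: 17.28
ee_pos: [0.587, -0.0263, 0.0853]
eef_rot: [0.165, 0.986, 0.0, 0.0]
ft_force: [-4.0, 1.0, 7.9]
width: 0.0486
grip_force: 40.0
```

Call:
carry_out:
  steps:
    - [[0,0,0.03,0,0,0],[0,0,0.05,0,0,0],[0,0,0.05,0,0,0]]

```text
time: 17.53
ee_pos: [0.5871, -0.0262, 0.0852]
eef_rot: [0.165, 0.986, -0.0, 0.0]
ft_force: [-6.0, 1.5, 11.0]
width: 0.0488
grip_force: 40.0
```

Bottomed: force rose to 11 N (about 13 N net of weight). Twisting clockwise in stages.

Call:
carry_out:
  steps:
    - [[0.04,0,0,0,0,0],[0.04,0,0,0,0,0.05],[0.04,0,0,0,0,0.1],[0.04,0,0,0,0,0.15],[0.04,0,0,0,0,0.2],[0.04,0,0,0,0,0.2]]

```text
time: 18.03
ee_pos: [0.5876, -0.0266, 0.0853]
eef_rot: [0.264, 0.964, 0.0, 0.001]
ft_force: [-1.2, -0.1, 7.4]
width: 0.0485
grip_force: 40.0
```

Run:
```python
from h import *
s=r.read_state();print(s['ee_pos'],s['ft_force'],s['torque'],R.from_quat(s['eef_rot']).as_matrix()[:2,0],s['joint_positions'].round(2))
```

```text
[ 0.58758106 -0.02656227  0.08525842] [-1.22823198 -0.08122719  7.3863424 ] [ 0.28901284 -0.06549391 -0.06942222] [-0.86014555  0.51004154] [ 0.57  0.44 -0.75  1.66  0.32  1.17  0.77]
```

Call:
carry_out:
  steps:
    - [[0,0,0,0,0,0.06],[0,0,0,0,0,0.12],[0,0,0,0,0,0.18],[0,0,0,0,0,0.24],[0,0,0,0,0,0.3],[0,0,0,0,0,0.36],[0,0,0,0,0,0.42],[0,0,0,0,0,0.46],[0,0,0,0,0,0.46]]

```text
time: 18.78
ee_pos: [0.5877, -0.0266, 0.0853]
eef_rot: [0.477, 0.879, 0.0, 0.001]
ft_force: [-0.2, 0.1, 7.5]
width: 0.0489
grip_force: 40.0
```

Run:
```python
from h import *
s=r.read_state();x=R.from_quat(s['eef_rot']).as_matrix()[:2,0];print(s['ee_pos'],s['ft_force'],s['torque'],'xaz',np.degrees(np.arctan2(x[1],x[0])),s['width'])
```

```text
[ 0.58765336 -0.02662388  0.08526047] [-0.16059295  0.09891137  7.52788521] [ 0.14659552 -0.18579593 -0.05939964] xaz 123.01172765335444 0.048945954328687286
```

Call:
carry_out:
  steps:
    - [[0,0,0,0,0,0.04],[0,0,0,0,0,0.08],[0,0,0,0,0,0.08],[0,0,0,0,0,0.08]]

```text
time: 19.12
ee_pos: [0.5877, -0.0267, 0.0853]
eef_rot: [0.511, 0.86, 0.0, 0.001]
ft_force: [0.1, 0.6, 7.9]
width: 0.0487
grip_force: 40.0
```

Call:
carry_out:
  steps:
    - [[0,0,-0.15,0,0,0],[0,0,-0.3,0,0,0],[0,0,-0.4,0,0,0],[0,0,-0.45,0,0,0],[0,0,-0.45,0,0,0]]

```text
time: 19.53
ee_pos: [0.5876, -0.0267, 0.0896]
eef_rot: [0.511, 0.86, 0.001, 0.001]
ft_force: [0.3, -0.6, 4.8]
width: 0.0488
grip_force: 40.0
```

Run:
```python
from h import *
s=r.read_state();x=R.from_quat(s['eef_rot']).as_matrix()[:2,0];print(s['ee_pos'],s['ft_force'],s['torque'],'xaz',np.degrees(np.arctan2(x[1],x[0])),s['width'])
```

```text
[ 0.58761357 -0.02667023  0.08957541] [ 0.30777728 -0.60763505  4.7518232 ] [ 0.25113479 -0.4538337  -0.08231065] xaz 118.56564057865609 0.04883867930019081
```

Call:
carry_out:
  steps:
    - [[0,0,-0.05,0,0,0],[0,0,-0.08,0,0,0],[0,0,-0.12,0,0,0],[0,0,-0.12,0,0,0]]

```text
time: 19.87
ee_pos: [0.5873, -0.0266, 0.0902]
eef_rot: [0.511, 0.86, 0.0, 0.001]
ft_force: [2.9, 0.3, 4.1]
width: 0.0488
grip_force: 40.0
```

Call:
carry_out:
  steps:
    - [[0,0,-0.04,0,0,0],[0,0,-0.08,0,0,0],[0,0,-0.08,0,0,0]]

```text
time: 20.12
ee_pos: [0.5868, -0.0266, 0.0903]
eef_rot: [0.511, 0.86, 0.0, 0.0]
ft_force: [4.8, 0.8, 0.2]
width: 0.0485
grip_force: 40.0
```

The rim holds at 14 mm while pulled, so it is locked. Releasing and backing off upward.

Call:
carry_out:
  steps:
    - [[0,0,0,0,0,0],[0,0,0,0,0,0],[0,0,0,0,0,0],[0,0,0,0,0,0],[0,0,0,0,0,0],[0,0,0,0,0,0],[0,0,0,0,0,0],[0,0,0,0,0,0],[0,0,-4,0,0,0],[0,0,-8,0,0,0],[0,0,-12,0,0,0],[-3,0,-14,0,0,0],[-6,0,-14,0,0,0],[-6,0,-14,0,0,0],[-6,0,-14,0,0,0]]
  hand: -1

```text
time: 21.37
ee_pos: [0.6153, -0.0811, 0.2302]
eef_rot: [0.512, 0.859, -0.0, -0.0]
ft_force: [0.3, 0.6, -0.9]
width: 0.0867
grip_force: 0.0
```

Run:
```python
from h import *
s=r.read_state();print(s['width'],s['ee_pos'],s['ft_force'])
p,im=shot('wrist','w10.png');q,i2=shot('scene','s10.png')
for z in(.172,.177,.18): print(z,proj(p,[.5866,-.0265,z]),proj(q,[.5866,-.0265,z]))
u,v=proj(p,[.5866,-.0265,.13])[0].astype(int);a,b=proj(q,[.5866,-.0265,.13])[0].astype(int);y0=max(0,v-90);print(u-100,y0,a-50,b-50)
cv2.imwrite('pics/c7.png',np.hstack([cv2.resize(im[y0:y0+200,u-100:u+100],(400,400),interpolation=2),cv2.resize(i2[b-50:b+50,a-50:a+50],(400,400),interpolation=2)])[:,:,::-1])
```

```text
0.08670108422301656 [ 0.61532962 -0.08113001  0.23018266] [ 0.25367358  0.61664483 -0.94942816]
0.172 [[319.8937643  135.21869783]] [[331.74210965 147.64500939]]
0.177 [[319.89166084 135.56338009]] [[331.7755295  146.07501389]]
0.18 [[319.89035803 135.7768646 ]] [[331.79564875 145.12943824]]
219 42 281 110
```

View pics/c7.png

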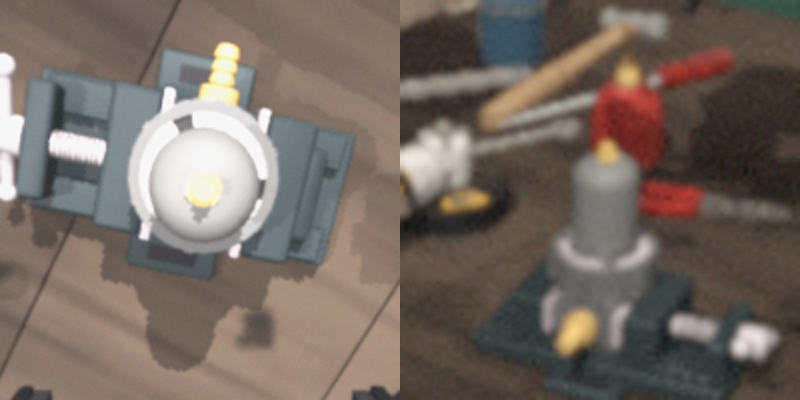

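The bowl stands upright in the head with empty slots visible. The screw top is at scene row 146, so z ≈ 0.177, matching a rim 14 mm below the mouth. Locked; handing in.

```bash
python3 -c "
from bench import r
print(r.close_job())"
```

```text
the job is handed in; nothing more can be done
None
```

The air-line filter is back together and handed in at about 21 s: the element is on the stud, and the bowl is locked with its rim 14 mm below the mouth, where it held against a light pull; the highest wrist force I read was about 13 N.

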